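# Close the ultrasonic bath with its lid

### The job

Close the small ultrasonic bath with the plain solid lid (the one without holes): tuck one of its short edges under the retaining lip of the bath, then lower the opposite edge inside the rim, so that the lid lies flat on the seat over the tank. Leave the lid with the two beaker holes and the glass beaker where they are.

Things in the scene. Friction and masses are not known exactly. Their poses are not given: they have to be found in the camera images.
- lid_centre (a point): Plain lid, loose and flat on the bench: steel plate without holes, 180 mm (x) by 130 (y), 4 thick, 0.2-0.35 kg, the same either way round. Mid-plate stands a black grip bar, 16 mm thick (x), 60 long (y), its top 50 mm above the lid's underside. This point: middle of the lid, 25 mm above its underside; x along the long side, z up.
- bath_seat (a point): Fixed open bath. Point: centre of the seat, 115 mm above bench; x away from robot (±20°), z up. Seat recess 200 mm (x) by 150 (y) round a 140x100 tank. Above seat: side rims 12 mm high, +x end rim 20 high, 15 thick. Lip along the whole -x end: overhangs from the wall (x=-100) to x=-74, underside 20 mm above seat, top 24. Level, the lid cannot enter: tilt it 15-20°, +x edge up.
- cover_centre (a point): Bystander: beaker cover, a loose steel plate of the lid's size with the same grip bar, but with two round 66 mm holes, one each side of the bar. Point and axes as for the lid. It lies on the bench on the other side of the bath from the lid. Leave it alone.
- beaker_centre (a point): Bystander: an empty glass beaker, 68 mm across, 90 mm tall, standing beyond the bath. This point is on its axis, 45 mm above its foot. Leave it alone.

How it is judged:
By the outcome, as a careful person would: the job done as asked, in the order asked, and still so for the second after the job is handed in, with the robot touching nothing.
It also fails if it takes over 45 s, if anything falls off the work surface, if the arm or the gripper's body presses on something with over 40 N, if the wrist force passes 120 N, or if a joint passes its speed limit or range.

### The arm

A 7-joint arm with a two-finger parallel gripper is mounted at the origin on the work surface. World frame = base frame: x ahead of the robot, y to its left, z up, the work surface at z = 0. Lengths are in m, angles in rad, forces in N, time in s.
With the tool pointing down it reaches from about 0.425 to 0.925 m from the base axis. Payload 6.8 kg.
Tool frame: the origin (TCP) lies midway between the tips of the shut fingers; the grasp point (between the pads) lies 19 mm behind it; z points along the fingers, y is the line along which they close (so a half turn about z gives the same grasp; the last joint's range is limited). The gripper opens to 85 mm and grips with 20 to 120 N. Pads are 22 mm wide; open, the fingers measure 114 mm over their backs; the gripper's body (76 mm by 85 mm) begins 54 mm behind the grasp point. The pads swing forward as they close: fully open they stand 13 mm farther back than shut.
Start: joints at [1.234, 0.477, 0.022, 1.555, -0.011, 1.109, -0.083], TCP at [0.153, -0.657, 0.231] pointing down, gripper open.
Joint ranges: [-2.96, 2.96], [-0.34, 2.1], [-1.41, 1.46], [0.24, 2.44], [-1.37, 4.51], [0.17, 1.92], [-2.96, 2.96]. Speed limits (rad/s): [2.39, 2.39, 3.14, 3.14, 3.14, 3.14, 3.14].

### API

Orientations are given as a rotation vector (axis times angle).
In Python, from bench import get_obs, grab_frame, camera_params, r gives the robot as it stands.
- The arm moves only by the shell command python3 -m jog 'ROWS' [FORCE]. ROWS is JSON, a list of rows, each an object of numbers: "rx", "ry", "rz": the turn, a rotation vector about the world's x, y, z scaled (see below); "x", "y", "z": the shift along the world's x, y, z scaled (see below); "jaw": the opening, from -1 (shut) to 1 (fully open). In form: [{"rx": .., "ry": .., "rz": .., "x": .., "y": .., "z": .., "jaw": ..}, ...]. A call has 1 to 8 rows; each row shifts and turns the commanded pose from where the row before left it; what a row does not reach is not made up. The controller multiplies each number of a shift by 60 mm and each number of a turn by 10 degrees. A row lasts 1/8 s, in which the tool goes at most 62.5 mm and 10.7 degrees, less where a joint would pass 70% of its speed; a pose out of reach is approached as far as the arm can. A call with a number of a shift or a turn outside -1 to 1 is refused whole. A call with a gripper value outside its range is refused whole. The fingers move at their own pace and stop on an object; FORCE is the grip in N (left out, the last holds). Time passes only in rows, so rows that do not move let the fingers close. It gives the time, the measured TCP pose, the force, the opening and the grip force at its end, in the units of the state.
- get_obs(): the state, without advancing time (a new reading comes with each control period).
- grab_frame(name): name is "scene" or "top"; returns the picture (480x640x3 uint8, red, green, blue); there is no depth.
- camera_params(name): a dict with "fx", "fy", "cx", "cy" (pixels), "k1" (the pictures are not rectified: a ray, as slopes to the right and down, at radius r is drawn at 1 + k1 r^2 times it, then the intrinsics apply), "R" (3x3) and "t" (3): a world point X has camera coordinates R X + t. Camera axes: x right, y down, z forward; pixel columns grow to the right and rows downward; lengths in m; the calibration is good to about 2 mm. A picture is of the moment at which its call begins. camera_params takes no time and is no camera call.
- r.hand_in(): hands the job in; it is judged then, once.
The state is a dict: "clock": time; "joints": joint angles; "qvel": joint speeds; "tau": joint torques, N m; "tcp_pos": TCP position; "orientation": TCP orientation; "contact_force": force on the tool from outside, world axes, zero at the start; "moment": the same for the moment, N m; "grip_width": finger opening in m; "gripper_force": force on a finger pad.
Only numpy, scipy, OpenCV 4.12 (cv2) and the standard library are available. Lean on these libraries where they do the work, as an engineer would, in place of code of your own. Each camera call takes 0.05 s, during which the arm holds its last target. There are 200 camera calls.

## Working session

There is one attempt and no reset: what is moved stays moved. The work goes in short steps, Python scripts to look and compute and a shell command to move; the robot and the scene stay as the last step left them, time stands still between calls to the robot, and variables do not carry over. Pictures are saved under pics/ and viewed, at most 10 in all, crops included, and the job is handed in when it is done.

```bash
mkdir -p pics; ls; python3 - <<'E'
from bench import get_obs, grab_frame, camera_params, r
import cv2
for n in ("scene","top"):
    cv2.imwrite(f"pics/{n}0.png",grab_frame(n)[:,:,::-1]); print(n,camera_params(n))
o=get_obs();print(o)
E
```

```text
pics
scene {'fx': 518.0249737752346, 'fy': 518.0249737752346, 'cx': 322.24188462591377, 'cy': 238.71577551977288, 'k1': -0.11936185112007845, 'R': array([[ 0.71085202,  0.70318338,  0.01491764],
       [ 0.54715109, -0.53954218, -0.63993743],
       [-0.44194467,  0.46306302, -0.76828221]]), 't': array([-0.44005913, -0.27499182,  1.43013459])}
top {'fx': 471.7084380643258, 'fy': 471.7084380643258, 'cx': 324.09596387765947, 'cy': 242.01672245169127, 'k1': 0.00019302797942602902, 'R': array([[-4.65190178e-03, -9.99988683e-01,  9.97236637e-04],
       [-9.89650407e-01,  4.46077330e-03, -1.43430030e-01],
       [ 1.43423958e-01, -1.65413806e-03, -9.89659958e-01]]), 't': array([0.00348825, 0.61546561, 1.06208849])}
{'clock': 0.1, 'joints': array([ 1.23392679,  0.47771778,  0.02234702,  1.55632757, -0.01152069,
        1.10932131, -0.0831003 ]), 'qvel': array([-0.00083552, -0.00216953, -0.00065934, -0.00288968, -0.00131144,
        0.00140296, -0.00107397]), 'tau': array([ 3.27369176e-03, -5.97758102e+01,  1.61342606e+00, -2.81954670e+01,
        1.28585685e-02,  5.05365766e-03, -1.85946158e-05]), 'tcp_pos': array([ 0.15294903, -0.6568999 ,  0.23043336]), 'orientation': array([-3.11945195e+00, -3.58393031e-01,  4.55163598e-04]), 'contact_force': array([ 0.58987314,  0.24240778, -0.1804827 ]), 'moment': array([ 0.00987883,  0.0154842 , -0.01114536]), 'gripper_force': 0.0, 'grip_width': 0.08514357690244885}
```

View pics/scene0.png

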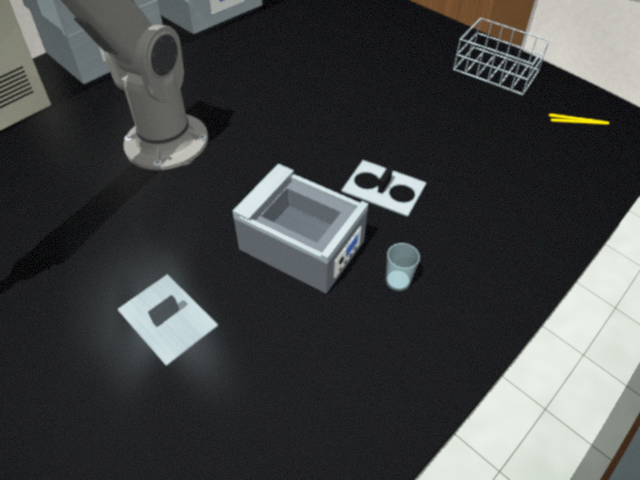

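View pics/top0.png

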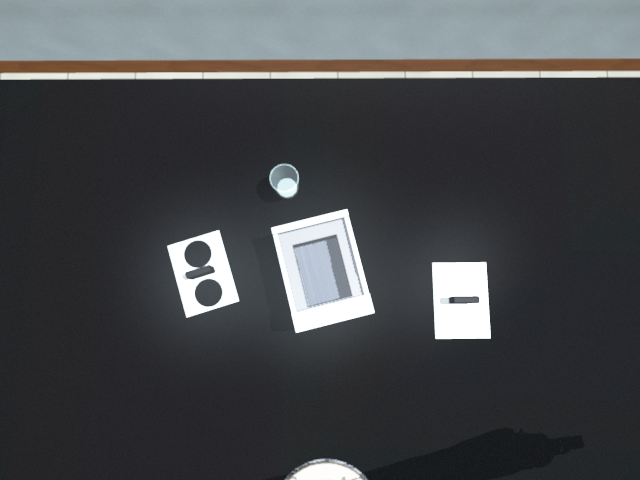

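The top view shows the plain lid at about (461,300), the bath at about (322,270) with its lip towards the robot, the holed cover at (203,273) and the beaker at (285,182). I'll enlarge the lid and bath.

```bash
python3 - <<'E'
import cv2
a=cv2.imread("pics/top0.png")[200:345,260:500]
cv2.imwrite("pics/c1.png",cv2.resize(a,None,fx=3.33333,fy=3.33333,interpolation=cv2.INTER_CUBIC))
a=cv2.imread("pics/scene0.png")[150:370,110:380]
cv2.imwrite("pics/c2.png",cv2.resize(a,None,fx=2.7,fy=2.7,interpolation=cv2.INTER_CUBIC))
E
```

```text
(no output)
```

View pics/c1.png

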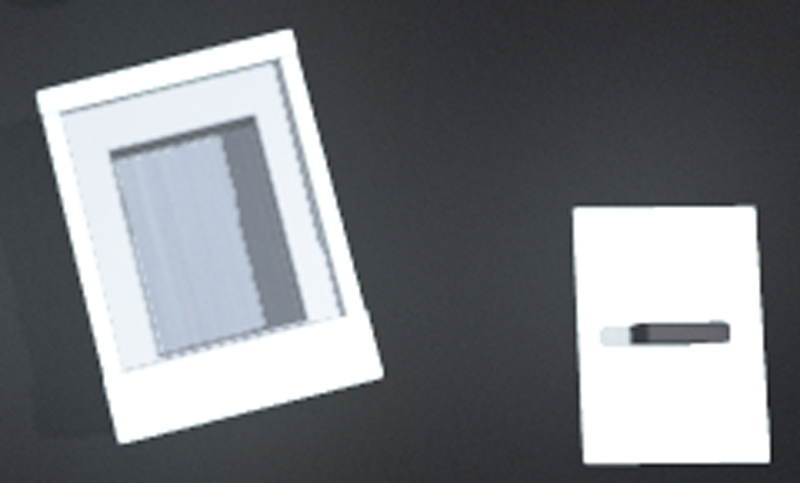

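View pics/c2.png

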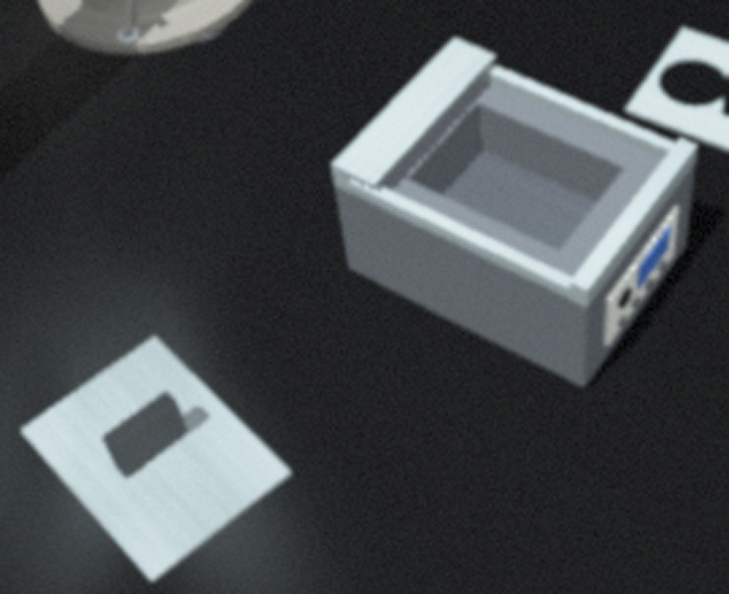

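The crops show the lid's four corners, the bath's outer rim, the lip edge and the tank opening. I'll fit poses to both views.

```bash
cat > h.py <<'E'
import numpy as np, cv2
from scipy.optimize import least_squares
from scipy.spatial.transform import Rotation as Ro
from bench import camera_params
C={n:camera_params(n) for n in("scene","top")}
def proj(n,X):
    c=C[n];p=np.atleast_2d(X)@c["R"].T+c["t"];s=p[:,:2]/p[:,2:]
    s=s*(1+c["k1"]*(s**2).sum(1,keepdims=True))
    return s*[c["fx"],c["fy"]]+[c["cx"],c["cy"]]
def place(q,P):
    c,s=np.cos(q[2]),np.sin(q[2]);P=np.asarray(P,float)
    return np.c_[P[:,0]*c-P[:,1]*s+q[0],P[:,0]*s+P[:,1]*c+q[1],P[:,2]]
E
python3 - <<'E'
from h import *
T=lambda p:(np.array(p,float)+.5)/3.33333-.5+[260,200]
S=lambda p:(np.array(p,float)+.5)/2.7-.5+[110,150]
lid=[[.09,.065,.004],[.09,-.065,.004],[-.09,-.065,.004],[-.09,.065,.004]]
lt=T([(573,207),(755,206),(770,463),(584,464)])
# scene: +x,+y = right ; 
ls=S([(291,472),(153,581),(21,430),(155,336)])
f=lambda q:np.r_[(proj("top",place(q,lid))-lt).ravel(),(proj("scene",place(q,lid))-ls).ravel()]
r=least_squares(f,[.45,-.3,0],loss='soft_l1');print("lid",r.x,f(r.x).round(1))
def mod(q):
    w,b=q[3],q[4];y=.075+w
    A=[(.115,y,.135),(.115,-y,.135),(-.1-b,y,.139),(-.1-b,-y,.139),(.1,.075,.135),(.1,-.075,.135),(.07,.05,.115),(.07,-.05,.115)]
    B=[(.115,y,.135),(.115,-y,.135),(-.1-b,y,.139),(-.1-b,-y,.139),(-.074,y,.139),(-.074,-y,.139),(.07,.05,.115)]
    return A,B
bt=T([(37,93),(293,29),(119,443),(383,376),(60,113),(280,60),(110,153),(255,118)])
bs=S([(695,145),(583,290),(457,38),(332,165),(495,57),(383,187),(622,168)])
def g(q):
    A,B=mod(q);return np.r_[(proj("top",place(q,A))-bt).ravel(),(proj("scene",place(q,B))-bs).ravel()]
r=least_squares(g,[.5,0,.2,.015,.015],loss='soft_l1');print("bath",r.x,g(r.x).round(1))
E
```

```text
lid [ 0.4825306  -0.32479791  0.00582487] [ 0.1 -0.1 -0.8 -0.3 -0.7 -1.6  0.1 -1.4 -0.3 -0.3 -0.9 -0.3 -0.8 -0.3
 -0.4 -0.4]
bath [0.54347337 0.00566651 0.23848553 0.01048109 0.01296295] [ 0.  -0.3 -0.1  0.3 -0.2 -1.1 -0.1 -0.9 -0.6 -0.8  0.8 -1.3 -0.5 -0.9
  0.3 -1.2 -0.2 -0.6  0.1 -0.2 -1.  -0.6 -0.9 -0.6 -0.7 -1.5 -4.8 -1.5
 -0.2 -0.6]
```

Both fits are good to about 1 px. Next I move over the lid's grip bar and turn the jaws to close along the lid's x.

```bash
python3 -m jog '[{"x":0.6,"y":0.6,"rz":0.9,"jaw":1},{"x":0.6,"y":0.6,"rz":0.9,"jaw":1},{"x":0.6,"y":0.6,"rz":0.9,"jaw":1},{"x":0.6,"y":0.6,"rz":0.9,"jaw":1},{"x":0.6,"y":0.6,"rz":0.9,"jaw":1},{"x":0.6,"y":0.6,"rz":0.9,"jaw":1},{"x":0.6,"y":0.6,"rz":0.9,"jaw":1},{"x":0.6,"y":0.6,"rz":0.9,"jaw":1}]' 90
cat >> h.py <<'E'
LID=(.4825,-.3248,.006);BATH=(.5435,.0057,.2385)
def delta(pos,yaw,tilt=0):
    """steps (in move units) to put TCP at pos, jaws closing along x at 'yaw', tool tilted so that x edge rises by tilt deg"""
    from bench import get_obs
    o=get_obs();R0=Ro.from_rotvec(o["orientation"])
    Rd=Ro.from_euler("z",yaw)*Ro.from_euler("y",-np.radians(tilt))*Ro.from_matrix(np.array([[0,1,0],[1,0,0],[0,0,-1]]).T)
    d=(np.array(pos)-o["tcp_pos"])/.06; t=np.degrees((Rd*R0.inv()).as_rotvec())/10
    print("t",o["clock"],"shift",d.round(3),"turn",t.round(3),"F",o["contact_force"].round(1),"w",o["grip_width"],"gf",o["gripper_force"],"j",o["joints"].round(2))
def tcp(E,tilt,h,c=0.,y=0.):
    """TCP for lid -x lower edge at E (bath x,z above seat), held with TCP h above underside, offset c along lid x from centre"""
    a=np.radians(tilt);p=np.array(E)+(.09+c)*np.array([np.cos(a),np.sin(a)])+h*np.array([-np.sin(a),np.cos(a)])
    return place(BATH,[[p[0],y,p[1]+.115]])[0]
E
python3 -c "
from h import *
delta([LID[0],LID[1],.1],LID[2])"
```

```text
t 0.1 shift [ 5.493  5.535 -2.174] turn [-6.000e-03 -8.000e-03  7.724e+00] F [ 0.6  0.2 -0.2] w 0.08514357690244885 gf 0.0 j [ 1.23  0.48  0.02  1.56 -0.01  1.11 -0.08]validation failed for argument at $[0]...
```

The call was refused, probably because every row needs all seven keys.

```bash
python3 -m jog '[{"rx":0,"ry":0,"rz":0.9,"x":0.6,"y":0.6,"z":0,"jaw":1},{"rx":0,"ry":0,"rz":0.9,"x":0.6,"y":0.6,"z":0,"jaw":1},{"rx":0,"ry":0,"rz":0.9,"x":0.6,"y":0.6,"z":0,"jaw":1},{"rx":0,"ry":0,"rz":0.9,"x":0.6,"y":0.6,"z":0,"jaw":1},{"rx":0,"ry":0,"rz":0.9,"x":0.6,"y":0.6,"z":0,"jaw":1},{"rx":0,"ry":0,"rz":0.9,"x":0.6,"y":0.6,"z":0,"jaw":1},{"rx":0,"ry":0,"rz":0.9,"x":0.6,"y":0.6,"z":0,"jaw":1},{"rx":0,"ry":0,"rz":0.9,"x":0.6,"y":0.6,"z":0,"jaw":1}]' 90
python3 -c "
from h import *
delta([LID[0],LID[1],.1],LID[2])"
```

```text
clock: 1.1
tcp_pos: [0.4418, -0.3681, 0.2311]
orientation: [-2.309, -2.13, 0.0]
contact_force: [-0.3, -1.0, -0.2]
grip_width: 0.0858
gripper_force: 0.0
t 1.1 shift [ 0.678  0.721 -2.184] turn [-0.001 -0.002  0.495] F [-0.3 -1.  -0.2] w 0.0857647005898066 gf 0.0 j [ 0.88  0.34 -0.37  1.78  0.14  1.05  0.38]
```

```bash
python3 -m jog '[{"rx":0,"ry":0,"rz":0.495,"x":0.68,"y":0.72,"z":0,"jaw":1},{"rx":0,"ry":0,"rz":0,"x":0,"y":0,"z":-0.8,"jaw":1},{"rx":0,"ry":0,"rz":0,"x":0,"y":0,"z":-0.8,"jaw":1},{"rx":0,"ry":0,"rz":0,"x":0,"y":0,"z":-0.58,"jaw":1},{"rx":0,"ry":0,"rz":0,"x":0,"y":0,"z":0,"jaw":1}]'
python3 - <<'E'
from h import *
from bench import grab_frame
delta([LID[0],LID[1],.015],LID[2])
p=proj("scene",[[LID[0],LID[1],.05]])[0].astype(int);print(p)
f=grab_frame("scene")[:,:,::-1];a=f[p[1]-80:p[1]+70,p[0]-100:p[0]+100]
cv2.imwrite("pics/g1.png",cv2.resize(a,None,fx=4,fy=4,interpolation=cv2.INTER_CUBIC))
E
```

```text
clock: 1.72
tcp_pos: [0.4797, -0.325, 0.0977]
orientation: [-2.216, -2.218, 0.002]
contact_force: [0.5, 0.7, 0.5]
grip_width: 0.0857
gripper_force: 0.0
t 1.725 shift [ 0.047  0.004 -1.379] turn [-0.02  -0.031  0.027] F [0.5 0.7 0.5] w 0.08570363061393291 gf 0.0 j [ 0.77  0.51 -0.37  1.88  0.25  0.81  0.27]
[160 304]
```

View pics/g1.png

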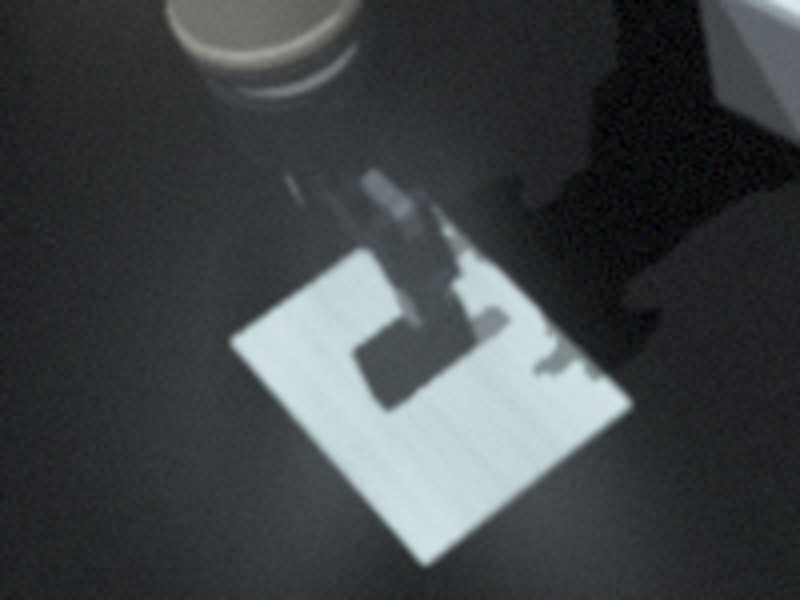

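The crop shows the fingers above the bar at about (415,350), one on its +x side and clear of it. Now I descend and grip.

```bash
python3 -m jog '[{"rx":0,"ry":0,"rz":0.03,"x":0.045,"y":0,"z":-0.5,"jaw":1},{"rx":0,"ry":0,"rz":0,"x":0,"y":0,"z":-0.5,"jaw":1},{"rx":0,"ry":0,"rz":0,"x":0,"y":0,"z":-0.37,"jaw":1},{"rx":0,"ry":0,"rz":0,"x":0,"y":0,"z":0,"jaw":1},{"rx":0,"ry":0,"rz":0,"x":0,"y":0,"z":0,"jaw":-1},{"rx":0,"ry":0,"rz":0,"x":0,"y":0,"z":0,"jaw":-1},{"rx":0,"ry":0,"rz":0,"x":0,"y":0,"z":0,"jaw":-1},{"rx":0,"ry":0,"rz":0,"x":0,"y":0,"z":0,"jaw":-1}]' 90
python3 -c "
from h import *
delta([LID[0],LID[1],.015],LID[2])"
```

```text
clock: 2.78
tcp_pos: [0.4843, -0.3265, 0.019]
orientation: [2.215, 2.228, -0.001]
contact_force: [-1.5, 0.7, 0.3]
grip_width: 0.0147
gripper_force: 87.7
t 2.775 shift [-0.03   0.029 -0.066] turn [ 0.003 -0.002  0.001] F [-1.5  0.7  0.3] w 0.014675355229093993 gf 87.67120957374573 j [ 0.73  0.63 -0.33  1.9   0.31  0.66  0.22]
```

```bash
python3 -m jog '[{"rx":0,"ry":0,"rz":0,"x":0,"y":0,"z":0.4,"jaw":-1},{"rx":0,"ry":0,"rz":0,"x":0,"y":0,"z":0.8,"jaw":-1},{"rx":0,"ry":0,"rz":0,"x":0,"y":0,"z":0.8,"jaw":-1},{"rx":0,"ry":0,"rz":0,"x":0,"y":0,"z":0.8,"jaw":-1},{"rx":0,"ry":0,"rz":0,"x":0,"y":0,"z":0.8,"jaw":-1},{"rx":0,"ry":0,"rz":0,"x":0,"y":0,"z":0.4,"jaw":-1}]'
python3 -c "
from h import *
delta(tcp((-.06,.07),17,.019,0,-.0017),BATH[2],17)"
```

```text
clock: 3.52
tcp_pos: [0.4852, -0.3264, 0.261]
orientation: [2.212, 2.226, 0.001]
contact_force: [0.7, 0.2, -3.1]
grip_width: 0.0148
gripper_force: 88.5
t 3.525 shift [ 1.311  5.588 -0.525] turn [ 0.216 -1.676  1.322] F [ 0.7  0.2 -3.1] w 0.014806314758484108 gf 88.5294771194458 j [ 0.82  0.33 -0.42  1.72  0.15  1.11  0.36]
```

```bash
python3 -m jog '[{"rx":0.027,"ry":-0.21,"rz":0.165,"x":0.16,"y":0.7,"z":0,"jaw":-1},{"rx":0.027,"ry":-0.21,"rz":0.165,"x":0.16,"y":0.7,"z":0,"jaw":-1},{"rx":0.027,"ry":-0.21,"rz":0.165,"x":0.16,"y":0.7,"z":0,"jaw":-1},{"rx":0.027,"ry":-0.21,"rz":0.165,"x":0.16,"y":0.7,"z":0,"jaw":-1},{"rx":0.027,"ry":-0.21,"rz":0.165,"x":0.16,"y":0.7,"z":0,"jaw":-1},{"rx":0.027,"ry":-0.21,"rz":0.165,"x":0.16,"y":0.7,"z":0,"jaw":-1},{"rx":0.027,"ry":-0.21,"rz":0.165,"x":0.16,"y":0.7,"z":0,"jaw":-1},{"rx":0.027,"ry":-0.21,"rz":0.165,"x":0.16,"y":0.69,"z":0,"jaw":-1}]'
python3 -m jog '[{"rx":0,"ry":0,"rz":0,"x":0,"y":0,"z":0,"jaw":-1},{"rx":0,"ry":0,"rz":0,"x":0,"y":0,"z":0,"jaw":-1}]'
python3 -c "
from h import *
delta(tcp((-.06,.07),17,.019,0,-.0017),BATH[2],17)"
```

```text
clock: 4.53
tcp_pos: [0.5607, 0.0105, 0.2578]
orientation: [1.817, 2.313, 0.345]
contact_force: [0.4, -0.5, -3.5]
grip_width: 0.0144
gripper_force: 88.4
clock: 4.78
tcp_pos: [0.5607, 0.0085, 0.2578]
orientation: [1.818, 2.313, 0.343]
contact_force: [0.3, -0.7, -3.0]
grip_width: 0.015
gripper_force: 88.3
t 4.775 shift [ 0.052  0.006 -0.471] turn [-0.003 -0.021  0.001] F [ 0.3 -0.7 -3. ] w 0.015007570831493703 gf 88.32661271095276 j [ 0.49  0.18 -0.66  1.98  0.12  0.73  0.02]
```

```bash
python3 -m jog '[{"rx":0,"ry":-0.02,"rz":0,"x":0.05,"y":0.006,"z":-0.4,"jaw":-1},{"rx":0,"ry":0,"rz":0,"x":0,"y":0,"z":-0.4,"jaw":-1},{"rx":0,"ry":0,"rz":0,"x":0,"y":0,"z":-0.3,"jaw":-1},{"rx":0,"ry":0,"rz":0,"x":0,"y":0,"z":0,"jaw":-1}]'
python3 - <<'E'
from h import *
from bench import grab_frame
delta(tcp((-.06,.008),17,.019,0,-.0017),BATH[2],17)
a=grab_frame("scene")[:,:,::-1][130:310,210:400]
cv2.imwrite("pics/i1.png",cv2.resize(a,None,fx=3.3,fy=3.3,interpolation=cv2.INTER_CUBIC))
b=grab_frame("top")[:,:,::-1][200:345,260:400]
cv2.imwrite("pics/i1t.png",cv2.resize(b,None,fx=4,fy=4,interpolation=cv2.INTER_CUBIC))
E
```

```text
clock: 5.28
tcp_pos: [0.5631, 0.0079, 0.1905]
orientation: [1.82, 2.31, 0.344]
contact_force: [0.5, -0.5, -3.7]
grip_width: 0.0148
gripper_force: 88.1
t 5.275 shift [ 0.013  0.017 -0.384] turn [-0.005 -0.015  0.012] F [ 0.5 -0.5 -3.7] w 0.014776482777630651 gf 88.09779167175293 j [ 0.44  0.27 -0.62  2.05  0.23  0.59 -0.08]
```

View pics/i1.png

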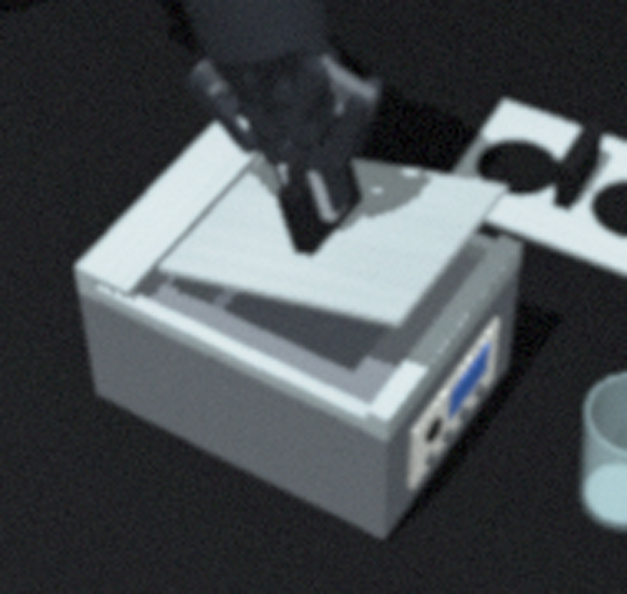

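View pics/i1t.png

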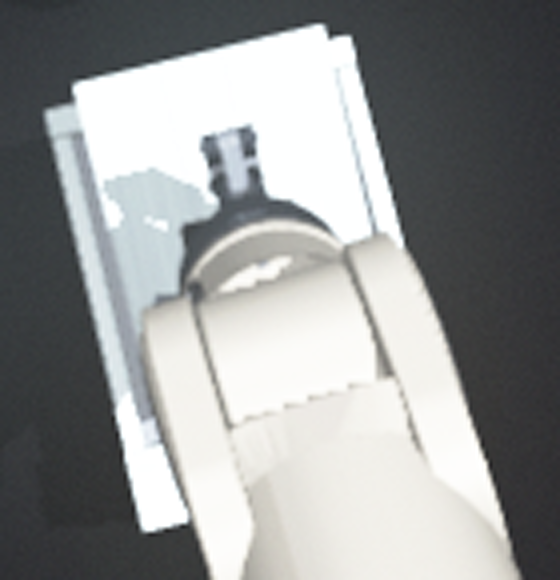

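The lid is tilted in the hand inside the rim region. Its +x corners are at (400,325) and (508,190) in the scene crop and (75,88) and (325,27) in the top crop. Its -x,-y corner is at (157,270). I'll check that against the prediction.

```bash
python3 - <<'E'
from h import *
from bench import get_obs
S=lambda p:(np.array(p,float)+.5)/3.3-.5+[210,130]
T=lambda p:(np.array(p,float)+.5)/4-.5+[260,200]
L=lambda q,P:place(BATH,Ro.from_euler("ZYX",[q[3],-q[4],0]).apply(np.array(P)-[-.09,0,0])+q[:3]+[0,0,.115])
ps=S([(400,325),(508,190),(157,270)]);pt=T([(75,88),(325,27)])
A=[(.09,-.065,.004),(.09,.065,.004),(-.09,-.065,.004)];B=[(.09,.065,.004),(.09,-.065,.004)]
f=lambda q:np.r_[(proj("scene",L(q,A))-ps).ravel(),(proj("top",L(q,B))-pt).ravel()]
r=least_squares(f,[-.06,0,.03,0,.3]);q=r.x
print("E x,y,z",q[:3]*1e3,"yaw,tilt",np.degrees(q[3:]),f(q).round(1))
p=place((0,0,-BATH[2]),[get_obs()["tcp_pos"]-[BATH[0],BATH[1],.115]])[0]
a=np.radians(17);print("expected E",(p[[0,2]]-.09*np.array([np.cos(a),np.sin(a)])-.019*np.array([-np.sin(a),np.cos(a)]))*1e3,p[1])
E
```

```text
E x,y,z [-59.87885112  -0.73526282  27.46275316] yaw,tilt [-0.06866277 16.59563568] [-0.7  0.4 -0.7 -0.2 -0.   0.  -0.4 -0.6 -0.8 -0.4]
expected E [-59.2533171   33.20269704] -0.002147660465539337
```

The agreement is good: yaw 0, tilt about 17°, edge 27–33 mm above the seat. I'll lower it, then feel for the seat.

```bash
python3 -m jog '[{"rx":0,"ry":0,"rz":0,"x":0,"y":0.02,"z":-0.2,"jaw":-1},{"rx":0,"ry":0,"rz":0,"x":0,"y":0,"z":-0.15,"jaw":-1},{"rx":0,"ry":0,"rz":0,"x":0,"y":0,"z":0,"jaw":-1}]'
python3 -m jog '[{"rx":0,"ry":0,"rz":0,"x":0,"y":0,"z":-0.04,"jaw":-1},{"rx":0,"ry":0,"rz":0,"x":0,"y":0,"z":0,"jaw":-1}]'
python3 -c "
from h import *
delta(tcp((-.06,.004),17,.019,0,-.0017),BATH[2],17)"
```

```text
clock: 5.75
tcp_pos: [0.5637, 0.0107, 0.1702]
orientation: [1.816, 2.311, 0.346]
contact_force: [0.5, 0.7, -2.7]
grip_width: 0.0143
gripper_force: 88.4
clock: 6.0
tcp_pos: [0.5645, 0.0108, 0.169]
orientation: [1.815, 2.31, 0.348]
contact_force: [0.6, -0.1, -2.5]
grip_width: 0.0147
gripper_force: 88.4
t 6.0 shift [-0.011 -0.032 -0.091] turn [-0.007  0.009 -0.001] F [ 0.6 -0.1 -2.5] w 0.014693668520205707 gf 88.3574116230011 j [ 0.41  0.3  -0.6   2.07  0.27  0.54 -0.12]
```

```bash
for i in 1; do python3 -m jog '[{"rx":0,"ry":0,"rz":0,"x":0,"y":0,"z":-0.04,"jaw":-1},{"rx":0,"ry":0,"rz":0,"x":0,"y":0,"z":0,"jaw":-1}]' | grep -E "tcp|contact"; python3 -m jog '[{"rx":0,"ry":0,"rz":0,"x":0,"y":0,"z":-0.04,"jaw":-1},{"rx":0,"ry":0,"rz":0,"x":0,"y":0,"z":0,"jaw":-1}]'| grep -E "tcp|contact"; done
```

```text
tcp_pos: [0.5643, 0.0107, 0.1664]
contact_force: [-0.6, 0.5, -2.7]
tcp_pos: [0.5642, 0.0107, 0.1639]
contact_force: [0.3, 0.8, -2.6]
```

No contact yet, and the edge is about 4 mm above the seat. Next I slide it 32 mm under the lip.

```bash
python3 -m jog '[{"rx":0,"ry":0,"rz":0,"x":-0.13,"y":-0.04,"z":0,"jaw":-1},{"rx":0,"ry":0,"rz":0,"x":-0.13,"y":-0.04,"z":0,"jaw":-1},{"rx":0,"ry":0,"rz":0,"x":-0.13,"y":-0.04,"z":0,"jaw":-1},{"rx":0,"ry":0,"rz":0,"x":0,"y":0,"z":0,"jaw":-1}]'
python3 -m jog '[{"rx":0,"ry":0,"rz":0,"x":-0.13,"y":-0.03,"z":0,"jaw":-1},{"rx":0,"ry":0,"rz":0,"x":0,"y":0,"z":0,"jaw":-1}]'
python3 -c "
from h import *
delta(tcp((-.092,.001),17,.019,0,-.0017),BATH[2],17)
delta(tcp((-.092,.003),0,.019,0,-.0017),BATH[2],0)"
```

```text
clock: 7.0
tcp_pos: [0.5402, 0.003, 0.164]
orientation: [1.816, 2.309, 0.347]
contact_force: [0.4, 0.1, -1.8]
grip_width: 0.0148
gripper_force: 88.3
clock: 7.25
tcp_pos: [0.5325, 0.0015, 0.1639]
orientation: [1.816, 2.31, 0.347]
contact_force: [-0.6, -0.6, -3.7]
grip_width: 0.015
gripper_force: 88.3
t 7.25 shift [ 0.004 -0.003 -0.058] turn [-0.005  0.005  0.   ] F [-0.6 -0.6 -3.7] w 0.014952826990252738 gf 88.34463000297546 j [ 0.46  0.26 -0.62  2.14  0.24  0.5  -0.08]
t 7.25 shift [ 0.157  0.034 -0.449] turn [-4.060e-01  1.656e+00  1.000e-03] F [-0.6 -0.6 -3.7] w 0.014952826990252738 gf 88.34463000297546 j [ 0.46  0.26 -0.62  2.14  0.24  0.5  -0.08]
```

It slid in freely. Now I lower the +x edge, pivoting about the tucked edge.

```bash
python3 -m jog '[{"rx":-0.1,"ry":0.4,"rz":0,"x":0.02,"y":0.005,"z":-0.11,"jaw":-1},{"rx":-0.1,"ry":0.4,"rz":0,"x":0.03,"y":0.007,"z":-0.11,"jaw":-1},{"rx":0,"ry":0,"rz":0,"x":0,"y":0,"z":0,"jaw":-1}]'
python3 -m jog '[{"rx":-0.1,"ry":0.4,"rz":0,"x":0.05,"y":0.011,"z":-0.1,"jaw":-1},{"rx":-0.06,"ry":0.25,"rz":0,"x":0.04,"y":0.009,"z":-0.08,"jaw":-1},{"rx":0,"ry":0,"rz":0,"x":0,"y":0,"z":0,"jaw":-1}]'
python3 - <<'E'
from h import *
from bench import grab_frame
delta(tcp((-.092,.002),0,.019,0,-.0017),BATH[2],0)
a=grab_frame("scene")[:,:,::-1][130:310,210:400]
cv2.imwrite("pics/i2.png",cv2.resize(a,None,fx=3.3,fy=3.3,interpolation=cv2.INTER_CUBIC))
E
```

```text
clock: 7.62
tcp_pos: [0.5375, 0.0032, 0.1508]
orientation: [1.878, 2.391, 0.188]
contact_force: [0.3, 0.2, -2.7]
grip_width: 0.0148
gripper_force: 88.5
clock: 8.0
tcp_pos: [0.5419, 0.004, 0.1399]
orientation: [1.926, 2.451, 0.048]
contact_force: [-0.1, 0.8, -2.4]
grip_width: 0.0146
gripper_force: 88.4
t 8.0 shift [ 0.001 -0.007 -0.064] turn [-0.055  0.217 -0.002] F [-0.1  0.8 -2.4] w 0.014638579078171083 gf 88.37043642997742 j [ 0.34  0.41 -0.57  1.96  0.3   0.81 -0.15]
```

View pics/i2.png

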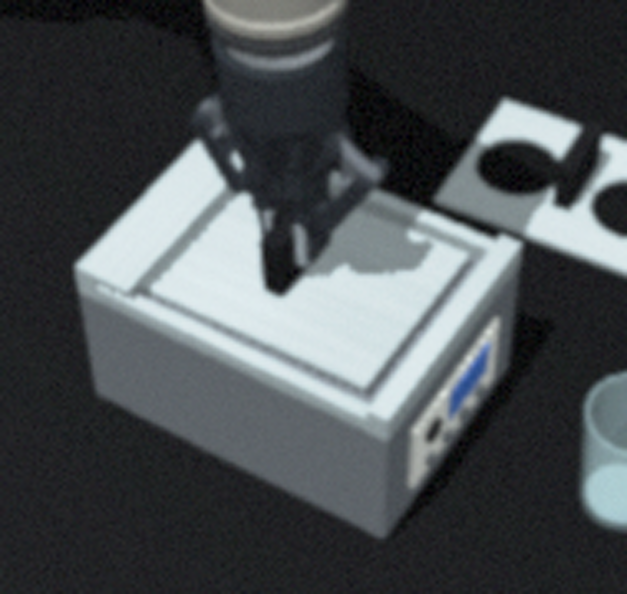

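The lid's -x edge is hidden under the lip, and its +x edge, at about (370,385) to (470,260), is inside the rim with gaps all round. I'll finish levelling and seat it gently.

```bash
python3 -m jog '[{"rx":-0.055,"ry":0.22,"rz":0,"x":0.01,"y":0,"z":-0.05,"jaw":-1},{"rx":0,"ry":0,"rz":0,"x":0,"y":0,"z":0,"jaw":-1}]'
python3 -m jog '[{"rx":0,"ry":0,"rz":0,"x":0,"y":0,"z":-0.03,"jaw":-1},{"rx":0,"ry":0,"rz":0,"x":0,"y":0,"z":0,"jaw":-1}]'
python3 -c "
from h import *
delta(tcp((-.092,.000),0,.019,0,-.0017),BATH[2],0)"
```

```text
clock: 8.3
tcp_pos: [0.5422, 0.0036, 0.1372]
orientation: [1.941, 2.47, -0.001]
contact_force: [0.3, 0.9, -2.1]
grip_width: 0.0145
gripper_force: 88.4
clock: 8.55
tcp_pos: [0.5417, 0.0034, 0.1353]
orientation: [-1.941, -2.47, 0.003]
contact_force: [0.3, -0.1, -3.7]
grip_width: 0.0145
gripper_force: 88.4
t 8.55 shift [ 0.004  0.002 -0.021] turn [ 0.007 -0.008  0.   ] F [ 0.3 -0.1 -3.7] w 0.014475787068725574 gf 88.41333031654358 j [ 0.33  0.43 -0.56  1.93  0.3   0.86 -0.15]
```

```bash
python3 -m jog '[{"rx":0,"ry":0,"rz":0,"x":0,"y":0,"z":-0.025,"jaw":-1},{"rx":0,"ry":0,"rz":0,"x":0,"y":0,"z":0,"jaw":-1}]' |grep -E "tcp|contact"
python3 -m jog '[{"rx":0,"ry":0,"rz":0,"x":0,"y":0,"z":-0.02,"jaw":-1},{"rx":0,"ry":0,"rz":0,"x":0,"y":0,"z":0,"jaw":-1}]'|grep -E "tcp|contact"
```

```text
tcp_pos: [0.5422, 0.0036, 0.134]
contact_force: [-0.4, -0.1, 0.2]
tcp_pos: [0.5422, 0.0036, 0.1339]
contact_force: [-6.1, -1.9, 11.7]
```

The lid is seated, with a 12 N reaction. Release and retreat.

```bash
python3 -m jog '[{"rx":0,"ry":0,"rz":0,"x":0,"y":0,"z":0.02,"jaw":-1},{"rx":0,"ry":0,"rz":0,"x":0,"y":0,"z":0,"jaw":0},{"rx":0,"ry":0,"rz":0,"x":0,"y":0,"z":0,"jaw":0},{"rx":0,"ry":0,"rz":0,"x":0,"y":0,"z":0,"jaw":0},{"rx":0,"ry":0,"rz":0,"x":0,"y":0,"z":0,"jaw":0}]'
python3 -m jog '[{"rx":0,"ry":0,"rz":0,"x":0,"y":0,"z":0.2,"jaw":0},{"rx":0,"ry":0,"rz":0,"x":0,"y":0,"z":0.5,"jaw":0},{"rx":0,"ry":0,"rz":0,"x":0,"y":0,"z":0.7,"jaw":0},{"rx":0,"ry":0,"rz":0,"x":0,"y":0,"z":0.7,"jaw":0},{"rx":0,"ry":0,"rz":0,"x":0,"y":0,"z":0.4,"jaw":0},{"rx":0,"ry":0,"rz":0,"x":-0.5,"y":-0.5,"z":0,"jaw":0},{"rx":0,"ry":0,"rz":0,"x":-0.3,"y":-0.7,"z":0,"jaw":0},{"rx":0,"ry":0,"rz":0,"x":0,"y":-0.5,"z":0,"jaw":0}]'
python3 - <<'E'
import cv2
from bench import grab_frame
a=grab_frame("scene")[:,:,::-1][120:310,200:440]
cv2.imwrite("pics/f1.png",cv2.resize(a,None,fx=3.1,fy=3.1,interpolation=cv2.INTER_CUBIC))
E
```

```text
clock: 9.68
tcp_pos: [0.5423, 0.0037, 0.1338]
orientation: [-1.941, -2.47, 0.003]
contact_force: [-0.3, 0.4, 0.4]
grip_width: 0.0426
gripper_force: 0.0
clock: 10.68
tcp_pos: [0.493, -0.1001, 0.2849]
orientation: [1.942, 2.468, -0.004]
contact_force: [0.8, -0.2, -0.1]
grip_width: 0.0426
gripper_force: 0.0
```

View pics/f1.png

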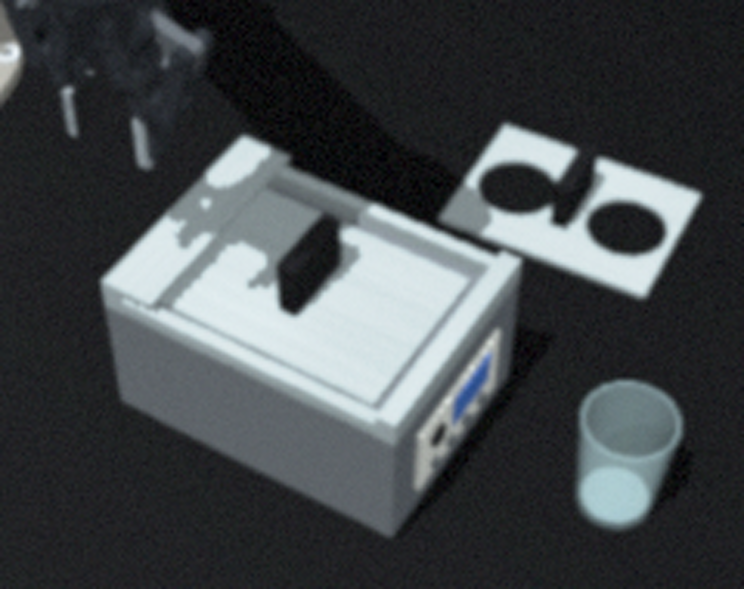

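The lid lies flat within the rims with its bar at about (310,262) and its near edge under the lip. The cover and beaker are undisturbed and the robot is clear.

```bash
python3 -c "
from bench import r
print(r.hand_in())"
```

```text
the job is handed in; nothing more can be done
None
```

The plain lid lies flat on the bath seat with its -x edge tucked under the retaining lip; the holed cover and beaker were not touched, and I handed the job in at about 10.7 s (no verdict was returned).

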